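Make up the sample tray and hold it level over the reader

TASK

While the sample tray stays standing on the bench, nest the two loose tapered cups into the tapered cup that stands on the tray, so that all three sit fully home in one straight stack, and let go of them. Then lift the tray by its upright grip with the steel ball lying loose in its shallow pocket, carry it without tipping it or losing the ball, and finish while still holding it: level and still, about 6 cm above the tray reader's window, centred on the window and with its long side along the window's long side (either way round). Leave the straight-sided beaker and the other things on the bench where they are, and do not put the tray down.

Things in the scene. Friction and masses are not known exactly. Their poses are not given: they have to be found in the camera images.
- tray: Aluminium sample tray, 220 mm (its x) by 90 mm (its y), plate 5 mm thick with a lip up to 12 mm; about 0.3 kg, loaded 0.42 kg. Loose on the bench. Origin: centre of its underside, z up, x along its length: the cup socket is at +x, the ball pocket at -x. Loaded with the stack and the ball, it balances about its middle.
- tray_grip (a point): Point in the tray's upright black grip, 75 mm above the tray's underside on its centre (x = y = 0 in the tray's frame). The grip is a slab 44 mm long (tray x), 14 mm thick (tray y) with vertical faces, its top 88 mm above the tray's underside; pinch it from above across its 14 mm (fingers closing along tray y). A foot 64 x 34 mm at its bottom reaches 12 mm above the underside.
- tray_pocket (a point): Where the ball's centre is when it lies in the middle of its pocket: tray frame (-75, 0, 16) mm. The pocket is a flat-floored ring, 26 mm inside, 38 mm outside diameter, with a rim only 2.5 mm high; the ball can roll about 6 mm off centre inside it.
- tray_socket (a point): Centre of the floor of the cup socket, tray frame (75, 0, 5) mm: a ring 37 mm inside and 45 mm outside diameter, 6 mm high, in which the foot of cup_a stands loosely.
- ball_center (a point): Centre of the loose steel ball, 22 mm in diameter, 43 g, lying in the tray's pocket.
- cup_a: Tapered aluminium cup standing in the tray's socket. All three cups are alike: 46 mm high, 25 g, foot 32 mm in diameter, tapering to 45.6 mm at 28 mm height, then a straight collar 54 mm in outer diameter from 28 to 46 mm (the rim); mouth 49 mm wide. Origin: centre of the underside, z up. One cup nests in another till its shoulder (under the collar) rests on the lower cup's rim: its origin is then 18 mm above the lower one's, and its collar stands clear to be held.
- cup_b: Loose cup like cup_a, upright on the bench in the middle lane. Origin: centre of the underside. Grip it from above across its 54 mm collar (28 to 46 mm above its underside). It may be nested before or after cup_c.
- cup_c: Loose cup like cup_b, upright on the bench in the middle lane.
- beaker: Straight-sided aluminium beaker, 46 mm in diameter and 56 mm high, in the same lane as the loose cups; not to be nested or moved. Origin: centre of its underside.
- reader_window (a point): Centre of the dark oblong window (160 x 100 mm) in the top of the tray reader, a fixed grey box 220 x 160 mm and 50 mm high; the point is on the top face, 50 mm above the bench. Its x runs along the window's long side, its z is up.
- bottle: Closed amber bottle, 64 mm in diameter, 130 mm high, on the left side of the bench; leave alone. Origin: centre of its underside.
- dishes: Stack of three pale lidded dishes, 92 mm in diameter, 48 mm high, at the far side of the bench; leave alone. Origin: centre of the underside.
- tip_box: White closed box, 125 x 85 x 60 mm, on the right side of the bench; leave alone. Origin: centre of the underside.
- tweezers: Steel tweezers, 120 mm long, lying flat near the robot; leave alone. Origin: middle of the underside.
- jar: White jar, 60 mm in diameter, 70 mm high, at the far side of the bench; leave alone. Origin: centre of the underside.
Not all that is in view belongs to the job. What is shaped like the cup_c but black, pink or yellow is not meant.

How it is judged:
By the outcome, as a careful person would: the job done as asked, in the order asked, and still so for the second after the job is handed in, while the arm keeps its last pose, push and grip.
It also fails if it takes over 70 s, if anything falls off the work surface, if the arm or the gripper's body presses on something with over 40 N, if the wrist force passes 120 N, or if a joint passes its speed limit or range.

ROBOT

A 6-joint arm with a two-finger parallel gripper is mounted at the origin on the work surface. World frame = base frame: x ahead of the robot, y to its left, z up, the work surface at z = 0. Lengths are in m, angles in degrees, forces in N, time in s.
With the tool pointing down it reaches from about 0.4 to 0.825 m from the base axis. Payload 7 kg.
Tool frame: the origin (TCP) lies between the finger pads; the fingertips stand 19 mm ahead of it and the grasp point (between the pads) is the TCP; y points along the fingers, x is the direction in which the jaws open and shut, and the axes are right-handed (so a half turn about y gives the same grasp; the last joint's range is limited). The gripper opens to 88 mm and grips with 3 to 60 N. Pads are 19 mm wide; open, the fingers measure 130 mm over their backs; the gripper's body (78 mm by 193 mm) begins 47 mm behind the grasp point.
Start: joints at [84.918, 20.546, 0.682, 0, -70.136, -16.507], TCP at [0.248, 0.628, 0.246] pointing down, gripper open.
Joint ranges: [-176.03, 176.03], [-82.01, 121.73], [-58.28, 71.71], [-173.87, 95.51], [-174.79, -0.11], [-173.66, 173.66]. Speed limits (degrees/s): [136.94, 136.94, 172.46, 180, 180, 180].

INTERFACE

Orientations are given as [roll, pitch, yaw] about the fixed x, y, z axes, in that order (R = Rz(yaw) Ry(pitch) Rx(roll)).
In Python, from plant import r gives the robot as it stands. The module is installed in compiled form; this text tells all that it offers.
- The arm moves only by the tool jog_arm, never from a script. Its argument "steps" is a list of rows, each a list of 5 numbers: the closure, from 0 (fully open) to 1 (shut), then the shift along the tool's x, y, z in m, then the turn about the tool's y in degrees. In form: [[jaw, x, y, z, turn], ...]. A call has 1 to 12 rows; each row shifts and turns the commanded pose from where the row before left it, along the tool's axes as they then stand; what a row does not reach is not made up. A row lasts 1/12 s, in which the tool goes at most 41.7 mm and 7.16 degrees, less where a joint would pass 70% of its speed; a pose out of reach is approached as far as the arm can. A call with a gripper value outside its range is refused whole. The fingers move at their own pace and stop on an object; "squeeze" is the grip in N (left out, the last holds). Time passes only in rows, so rows that do not move let the fingers close. It gives the time, the measured TCP pose, the force and the opening at its end, in the units of the state.
- r.get_state(): the state, without advancing time (a new reading comes with each control period).
- r.capture(name): name is "side" or "top"; returns a dict with "image" (480x640x3 uint8, red, green, blue), "vfov" (degrees; the focal length in pixels is half the picture's height over the tangent of half this angle, whatever the lens; pixels are square), "cx", "cy" (the principal point, pixels), "R" (3x3) and "t" (3): a world point X has camera coordinates R X + t. Camera axes: x right, y down, z forward; pixel columns grow to the right and rows downward; lengths in m; the calibration is good to about 2 mm. A picture is of the moment at which its call begins. There is no depth.
- r.close_job(): hands the job in, once; it reports no verdict.
The state is a dict: "time_s": time; "joints": joint angles; "qd": joint speeds; "joint_torque": joint torques, N m; "tcp_pos": TCP position; "eef_rot": TCP orientation; "contact_force": force on the tool from outside, world axes, zero at the start; "moment": the same for the moment, N m; "gripper_width": finger opening in m.
Only numpy, scipy, OpenCV 4.12 (cv2) and the standard library are available. Lean on these libraries where they do the work, as an engineer would, in place of code of your own. Each camera call takes 0.05 s, during which the arm holds its last target.

## Working session

There is one attempt and no reset: what is moved stays moved. The work goes in short steps, Python scripts to look and compute and a tool call to move; the robot and the scene stay as the last step left them, time stands still between calls to the robot, and variables do not carry over. Pictures are saved under pics/ and viewed, and the job is handed in when it is done.

Besides the shell and the picture viewer there is one more tool, called after "Emit:" as a command line: name --pt "numbers of a row" for each row, then --argument value for the rest. jog_arm: Moves the arm, as the interface text tells. Its arguments: {"type":"object","properties":{"steps":{"type":"array","items":{"type":"array","items":{"type":"number"}}},"squeeze":{"type":"number"}},"required":["steps"]}

```bash
mkdir -p pics; python3 - <<'E'
from plant import r
import cv2,numpy as np
print(r.get_state())
for n in("side","top"):
    c=r.capture(n); cv2.imwrite(f"pics/{n}0.png",c["image"][:,:,::-1]); print(n,c["vfov"],c["cx"],c["cy"],c["R"],c["t"])
E
```

```text
{'time_s': 0.0, 'joints': array([ 8.49183563e+01,  2.05919225e+01,  6.34927399e-01, -1.93201807e-02,
       -7.01368054e+01, -1.65059041e+01]), 'qd': array([ 0.0812972 , -0.02076344,  0.04684114,  0.01869042,  0.10338366,
        0.03101333]), 'joint_torque': array([-2.39096429e-03, -5.82713592e+01,  2.93059856e+01,  6.99760705e+00,
        6.95106952e-03, -1.64217281e-04]), 'tcp_pos': array([0.24821773, 0.62721842, 0.24462845]), 'eef_rot': array([-8.99907613e+01, -9.50955499e-02, -1.11594135e+02]), 'contact_force': array([ 0.04874823, -0.90266421,  0.54057241]), 'moment': array([-0.03603384,  0.00691698, -0.06407682]), 'gripper_width': 0.08755581405467229}
side 53.69524897435548 313.62501288485856 237.40693692372287 [[-0.9818869  -0.18854083 -0.0187206 ]
 [-0.07271026  0.46620614 -0.88168308]
 [ 0.17496092 -0.86435189 -0.47147055]] [0.56843392 0.13390676 1.02358709]
top 44.72334471476369 324.94166792569473 234.26554783007796 [[ 0.02452607 -0.9995044   0.01973387]
 [-0.98407019 -0.02761477 -0.17562254]
 [ 0.17608045 -0.01511218 -0.98425977]] [-0.04702675  0.58319373  1.32939145]
```

View pics/side0.png

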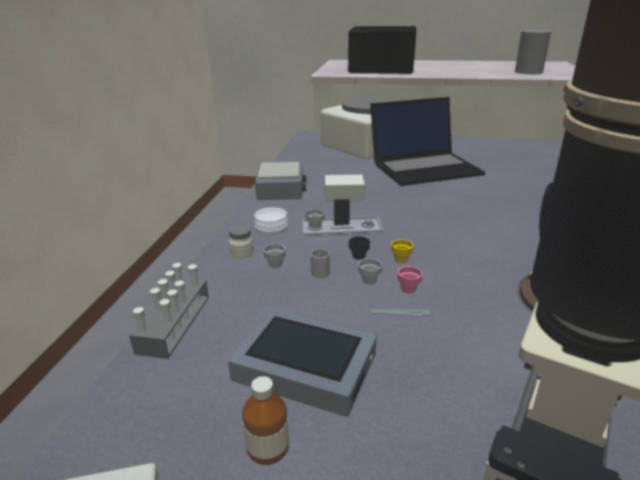

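View pics/top0.png

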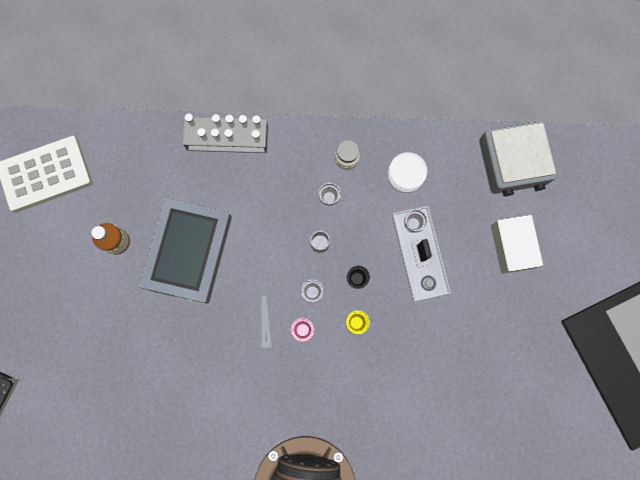

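The side view shows grey cups at about (275,255) and (370,271), the beaker at (320,263), and the tray with cup_a at (315,218) and its grip at (342,211). The top view shows cups at (330,194) and (312,291), the beaker at (320,241), the tray centred near (422,253) and the reader near (185,250). I'll zoom in to measure.

```bash
cat > h.py <<'E'
import numpy as np,cv2
from plant import r
def ray(c,u,v):
    f=240/np.tan(np.radians(c["vfov"])/2)
    d=c["R"].T@np.array([(u-c["cx"])/f,(v-c["cy"])/f,1]); o=-c["R"].T@c["t"]; return o,d
def onz(c,u,v,z):
    o,d=ray(c,u,v); return o+d*(z-o[2])/d[2]
def proj(c,X):
    f=240/np.tan(np.radians(c["vfov"])/2); p=c["R"]@np.array(X)+c["t"]; return np.array([c["cx"]+f*p[0]/p[2],c["cy"]+f*p[1]/p[2]])
def crop(c,x,y,w,h,s,fn):
    im=c["image"][y:y+h,x:x+w,::-1]; cv2.imwrite(fn,cv2.resize(im,None,fx=s,fy=s,interpolation=cv2.INTER_CUBIC))
E
python3 - <<'E'
from h import *
c=r.capture("top"); crop(c,280,170,190,145,4,"pics/t1.png"); crop(c,130,190,120,120,5,"pics/t2.png")
c=r.capture("side"); crop(c,225,190,200,110,4,"pics/s1.png")
E
```

```text
(no output)
```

View pics/t1.png

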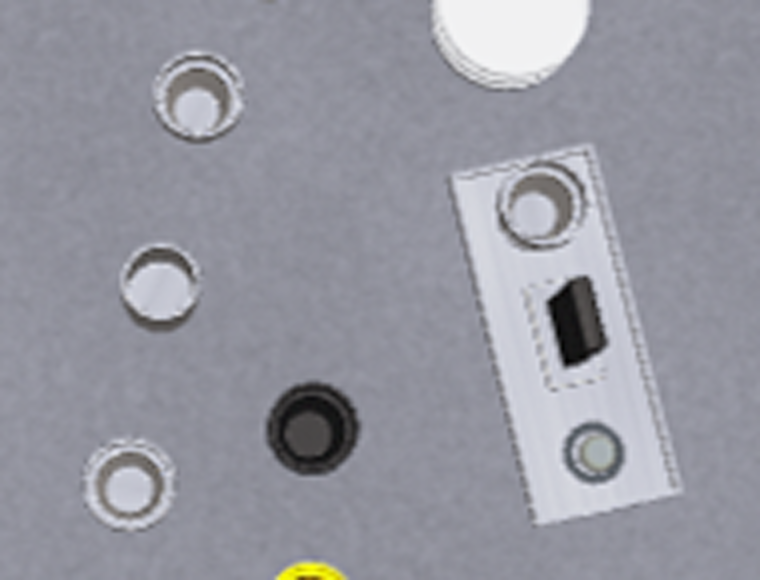

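View pics/t2.png

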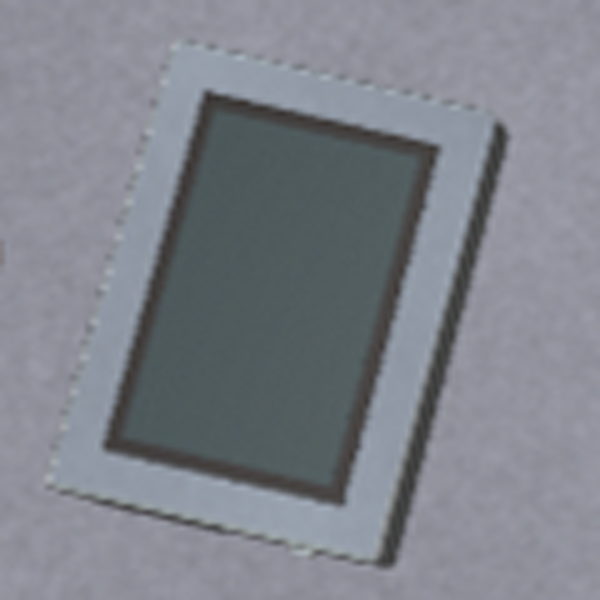

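View pics/s1.png

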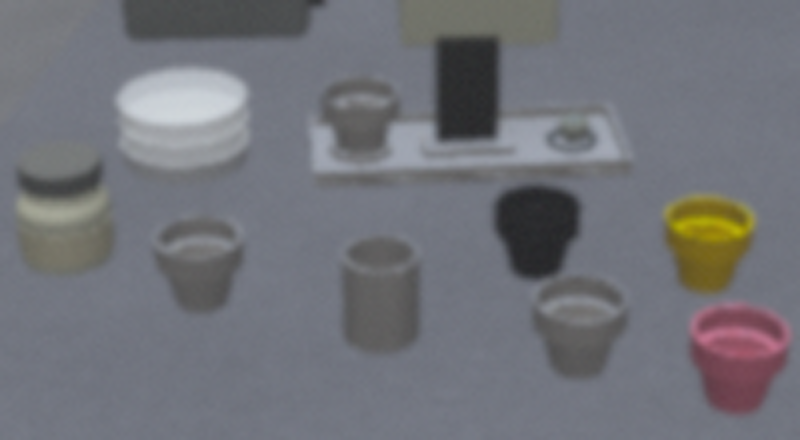

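```bash
cat >> h.py <<'E'
def px(U,V,s,ox,oy): return (U+.5)/s-.5+ox,(V+.5)/s-.5+oy
E
python3 - <<'E'
from h import *
c=r.capture("top"); s=r.capture("side")
def q(U,V,z): return onz(c,*px(U,V,4,280,170),z)
P={}
for n,U,V,z in [("c1",198,97,.046),("c2",130,484,.046),("ca",541,204,.051),("beaker",160,283,.056),("black",313,428,.046)]:
    P[n]=q(U,V,z); print(n,P[n].round(4))
T=np.array([q(*p,.012) for p in [(450,176),(592,145),(683,492),(535,524)]])
print("tray",T.mean(0).round(4),[np.linalg.norm(T[i]-T[(i+1)%4]).round(4) for i in range(4)])
d=(T[0]+T[1]-T[2]-T[3])[:2]; print("yaw+x",np.degrees(np.arctan2(d[1],d[0])))
d2=(T[0]+T[3]-T[1]-T[2])[:2]; print("yaw+y",np.degrees(np.arctan2(d2[1],d2[0])))
W=np.array([onz(c,*px(*p,5,130,190),.05) for p in [(205,92),(440,148),(343,503),(105,448)]])
B=np.array([onz(c,*px(*p,5,130,190),.05) for p in [(175,45),(497,120),(383,563),(47,487)]])
for W in (W,B):
    d=(W[0]+W[1]-W[2]-W[3])[:2]; print("win",W.mean(0).round(4),np.degrees(np.arctan2(d[1],d[0])),[np.linalg.norm(W[i]-W[(i+1)%4]).round(4) for i in range(4)])
ball=q(597,452,.016);print("ball",ball)
# ellipse overlays at both views
for nm,cam,(ox,oy,w,h) in (("t",c,(280,170,190,145)),("s",s,(225,190,200,110))):
    im=cv2.resize(cam["image"][oy:oy+h,ox:ox+w,::-1],None,fx=4,fy=4,interpolation=cv2.INTER_CUBIC)
    for n in ("c1","c2","ca"):
        for rad in (.027,):
            pts=[]
            for a in np.linspace(0,2*np.pi,60):
                u=proj(cam,P[n]+rad*np.array([np.cos(a),np.sin(a),0])); pts.append(((u-[ox,oy]+.5)*4-.5))
            cv2.polylines(im,[np.int32(np.round(pts))],True,(0,0,255),1)
    tc=proj(cam,[*T.mean(0)[:2],.088]); cv2.circle(im,tuple(int(v) for v in ((tc-[ox,oy]+.5)*4-.5)),3,(0,255,0),-1)
    for t in T: cv2.circle(im,tuple(int(v) for v in ((proj(cam,t)-[ox,oy]+.5)*4-.5)),2,(0,255,0),-1)
    cv2.imwrite(f"pics/ov_{nm}.png",im)
E
```

```text
c1 [ 0.6844 -0.0394  0.046 ]
c2 [ 0.4507 -0.0051  0.046 ]
ca [ 0.6235 -0.2455  0.051 ]
beaker [ 0.5686 -0.0195  0.056 ]
black [ 0.4864 -0.1117  0.046 ]
tray [ 0.5526 -0.2664  0.012 ] [np.float64(0.0905), np.float64(0.219), np.float64(0.0918), np.float64(0.218)]
yaw+x 13.965042623489694
yaw+y 103.82289304419129
win [0.5408 0.2978 0.05  ] -11.568753575192384 [np.float64(0.1154), np.float64(0.173), np.float64(0.1141), np.float64(0.174)]
win [0.5385 0.2965 0.05  ] -11.388170887106131 [np.float64(0.1583), np.float64(0.2149), np.float64(0.1604), np.float64(0.2164)]
ball [ 0.47964216 -0.28493225  0.016     ]
```

View pics/ov_t.png

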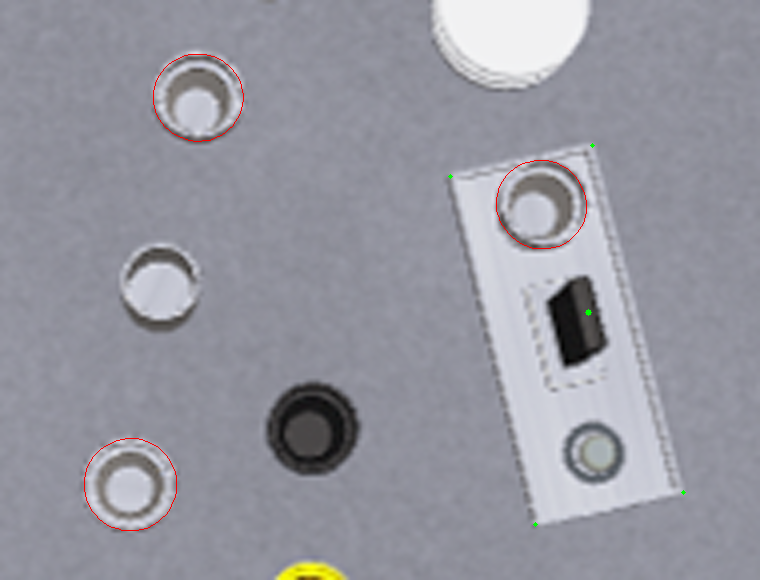

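View pics/ov_s.png

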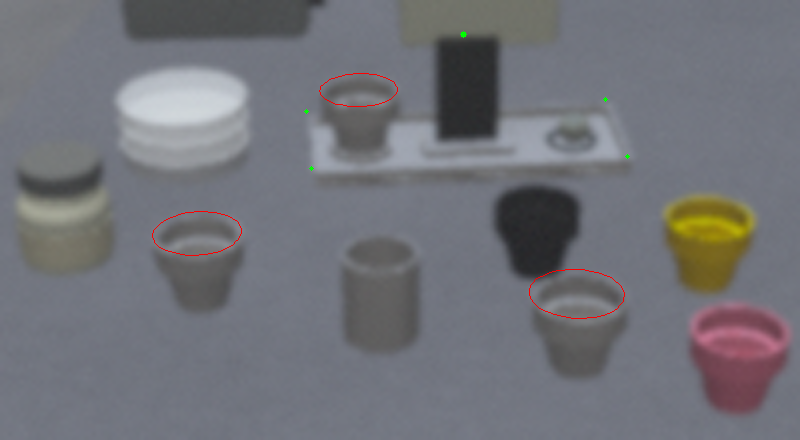

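Both views agree to about 1 px (roughly 2 mm). The top overlay fits the rims at crop (198,97), (130,484) and (541,204), and the side rims lie about 5 crop px lower. I'll first turn the jaws to tray-y (yaw -76).

Emit:
jog_arm --pt "0 0 0 0 -7.1" --pt "0 0 0 0 -7.1" --pt "0 0 0 0 -7.1" --pt "0 0 0 0 -7.1" --pt "0 0 0 0 -7.1" --pt "0 0 0 0 0"

```text
time_s: 0.8
tcp_pos: [0.2483, 0.6276, 0.2455]
eef_rot: [-90.0, -0.0, -75.8]
contact_force: [-0.8, -0.0, 0.3]
gripper_width: 0.0874
```

```bash
cat >> h.py <<'E'
def go(x,y,z,yaw=None):
    s=r.get_state(); from scipy.spatial.transform import Rotation as Ro
    e=s["eef_rot"]; R=Ro.from_euler("xyz",e,degrees=True).as_matrix()
    d=R.T@(np.array([x,y,z])-s["tcp_pos"])
    print("t",round(s["time_s"],2),"tcp",s["tcp_pos"].round(4),"rot",e.round(2),"F",s["contact_force"].round(1),"w",round(s["gripper_width"],4))
    print("shift mm",(d*1000).round(1),"rows>=",round(np.linalg.norm(d)/.0417,1), "" if yaw is None else ("turn",round((e[2]-yaw+180)%360-180,2)))
    return s
E
python3 - <<'E'
from h import *
s=go(.4507,-.0051,.15,-76); print(s["joints"].round(1))
c=r.capture("top")
for n,u,v,z in [("jar",347,147,.07),("dishes",408,171,.048)]: print(n,onz(c,u,v,z).round(3))
E
```

```text
t 0.8 tcp [0.2483 0.6276 0.2455] rot [-90.01  -0.   -75.76] F [-0.8 -0.   0.3] w 0.0874
shift mm [663.1  95.5  40.5] rows>= 16.1 ('turn', np.float64(0.24))
[ 84.9  20.5   0.7  -0.  -70.1  19.3]
jar [ 0.795 -0.079  0.07 ]
dishes [ 0.747 -0.23   0.048]
```

Emit:
jog_arm --pt "0 0.036 0 0.002 0.24" --pt "0 0.036 0 0.002 0" --pt "0 0.036 0 0.002 0" --pt "0 0.036 0 0.002 0" --pt "0 0.036 0 0.002 0" --pt "0 0.036 0 0.002 0" --pt "0 0.036 0 0.002 0" --pt "0 0.036 0 0.002 0" --pt "0 0.036 0 0.002 0" --pt "0 0.036 0 0.002 0"

```text
time_s: 1.68
tcp_pos: [0.3531, 0.2809, 0.2458]
eef_rot: [-90.0, 0.0, -76.6]
contact_force: [0.1, 0.1, -0.3]
gripper_width: 0.0876
```

Emit:
jog_arm --pt "0 0.036 0.01 0.002 0" --pt "0 0.036 0.01 0.002 0" --pt "0 0.036 0.01 0.002 0" --pt "0 0.036 0.01 0.002 0" --pt "0 0.036 0.01 0.002 0" --pt "0 0.036 0.01 0.002 0" --pt "0 0.036 0.01 0.002 0" --pt "0 0.036 0.01 0.002 0" --pt "0 0.0 0 0 0" --pt "0 0.0 0 0 0"

```text
time_s: 2.52
tcp_pos: [0.4364, 0.0044, 0.165]
eef_rot: [-90.1, -0.0, -76.8]
contact_force: [-0.5, 0.0, 0.2]
gripper_width: 0.0876
```

```bash
python3 - <<'E'
from h import *
s=go(.4507,-.0051,.047,-76); print(s["joints"].round(1))
E
```

```text
t 2.52 tcp [0.4364 0.0044 0.165 ] rot [-9.008e+01 -2.000e-02 -7.684e+01] F [-0.5  0.   0.2] w 0.0876
shift mm [ 12.5 118.   11.9] rows>= 2.9 ('turn', np.float64(-0.84))
[ 26.7   1.9 -34.6  -0.  -53.5  76.5]
```

Emit:
jog_arm --pt "0 0.0125 0.02 0.012 -0.84" --pt "0 0 0.025 0 0" --pt "0 0 0.02 0 0" --pt "0 0 0 0 0" --pt "0 0 0 0 0"

```text
time_s: 2.93
tcp_pos: [0.451, -0.0022, 0.1006]
eef_rot: [-90.1, -0.0, -75.5]
contact_force: [0.6, 1.0, 1.2]
gripper_width: 0.0879
```

```bash
python3 - <<'E'
from h import *
s=go(.4507,-.0051,.047,-76)
t=r.capture("top"); crop(t,250,230,150,110,5,"pics/t3.png")
c=r.capture("side"); crop(c,290,170,150,130,5,"pics/s3.png")
for k in (t,c): print(proj(k,s["tcp_pos"]))
E
```

```text
t 2.93 tcp [ 0.451  -0.0022  0.1006] rot [-9.009e+01 -3.000e-02 -7.552e+01] F [0.6 1.  1.2] w 0.0879
shift mm [ 2.7 53.6 -0.9] rows>= 1.3 ('turn', np.float64(0.48))
[310.77590798 288.5219902 ]
[369.32730271 242.53768296]
```

View pics/t3.png

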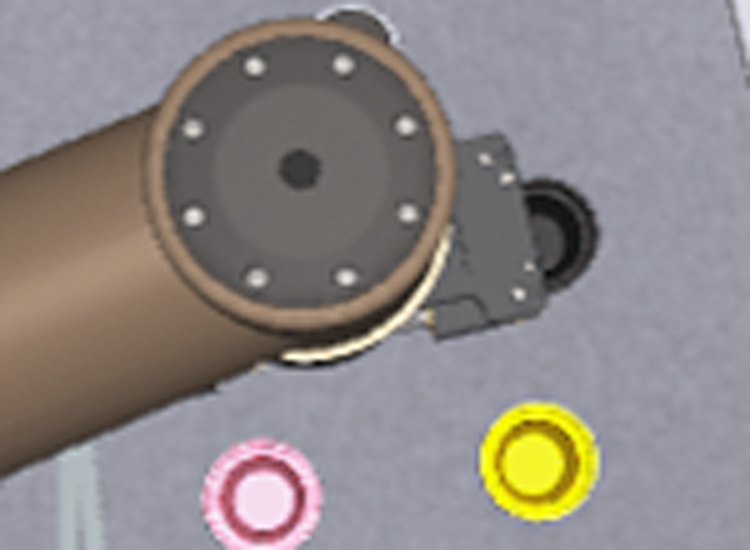

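View pics/s3.png

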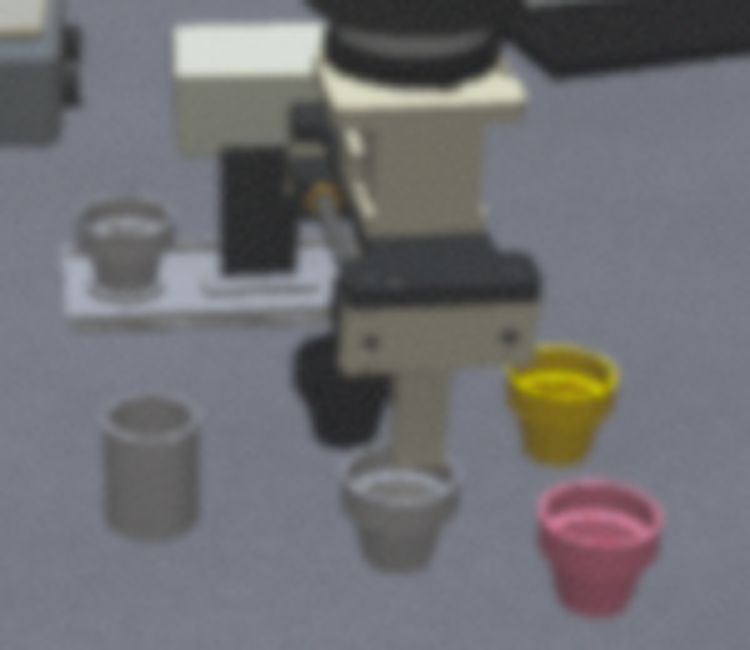

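```bash
python3 - <<'E'
from h import *
s=r.get_state();c=r.capture("side")
from scipy.spatial.transform import Rotation as Ro
R=Ro.from_euler("xyz",s["eef_rot"],degrees=True).as_matrix()
for sx in(-.06,.06):
  for dy in(-.03,0,.019):
    for dz in (-.0095,.0095): print(sx,dy,dz,((proj(c,s["tcp_pos"]+R@[sx,dy,dz])-[290,170]+.5)*5).round(0))
E
```

```text
-0.06 -0.03 -0.0095 [446. 367.]
-0.06 -0.03 0.0095 [401. 369.]
-0.06 0 -0.0095 [442. 429.]
-0.06 0 0.0095 [398. 432.]
-0.06 0.019 -0.0095 [440. 468.]
-0.06 0.019 0.0095 [396. 470.]
0.06 -0.03 -0.0095 [398. 243.]
0.06 -0.03 0.0095 [357. 244.]
0.06 0 -0.0095 [395. 300.]
0.06 0 0.0095 [355. 302.]
0.06 0.019 -0.0095 [394. 336.]
0.06 0.019 0.0095 [354. 338.]
```

Emit:
jog_arm --pt "0 0.0027 0.02 -0.001 0.4" --pt "0 0 0.018 0 0" --pt "0 0 0.0155 0 0" --pt "0 0 0 0 0"

```text
time_s: 3.42
tcp_pos: [0.4502, -0.0056, 0.0461]
eef_rot: [-90.1, -0.0, -75.9]
contact_force: [0.1, 0.2, -0.4]
gripper_width: 0.0874
```

```bash
python3 - <<'E'
from h import *
s=go(.4507,-.0051,.047,-76)
c=r.capture("side"); crop(c,290,170,150,130,5,"pics/s4.png")
E
```

```text
t 3.42 tcp [ 0.4502 -0.0056  0.0461] rot [-90.1   -0.   -75.92] F [ 0.1  0.2 -0.4] w 0.0874
shift mm [-0.4 -0.9  0.6] rows>= 0.0 ('turn', np.float64(0.08))
```

View pics/s4.png

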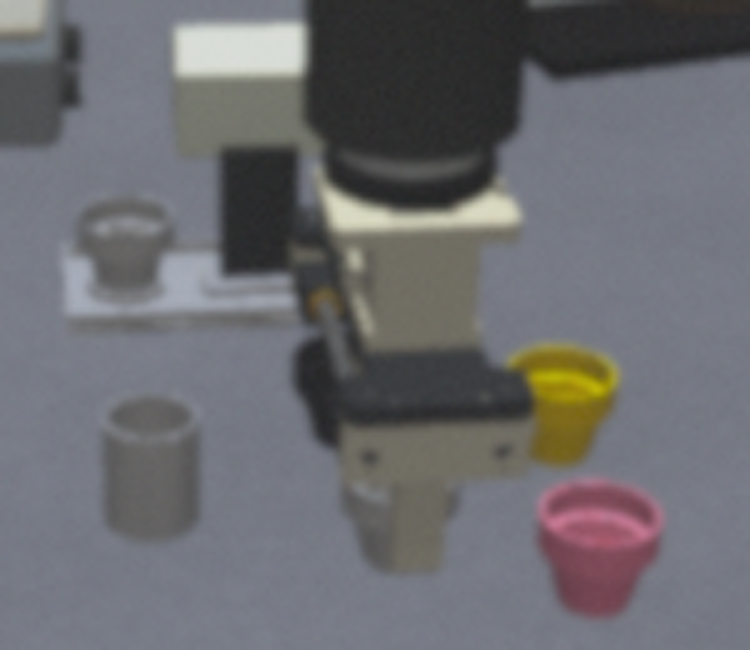

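Emit:
jog_arm --pt "1 0 0 0 0" --pt "1 0 0 0 0" --pt "1 0 0 0 0" --pt "1 0 0 0 0" --pt "1 0 0 0 0" --pt "1 0 0 0 0" --squeeze 12

```text
time_s: 3.97
tcp_pos: [0.4512, -0.0056, 0.0475]
eef_rot: [-90.0, 0.0, -75.9]
contact_force: [-0.8, 0.2, 3.3]
gripper_width: 0.0538
```

Emit:
jog_arm --pt "1 0 -0.01 0 0" --pt "1 0 -0.03 0 0" --pt "1 0 -0.04 0 0" --pt "1 0 -0.02 0 0" --pt "1 0 0 0 0" --pt "1 0 0 0 0"

```text
time_s: 4.47
tcp_pos: [0.4516, -0.0053, 0.1484]
eef_rot: [-89.8, 0.0, -75.9]
contact_force: [-0.6, -0.1, -1.2]
gripper_width: 0.0542
```

```bash
python3 - <<'E'
from h import *
s=go(.6235,-.2455,.150,-76)
c=r.capture("side"); crop(c,290,150,150,130,5,"pics/s5.png")
t=r.capture("top"); crop(t,250,150,200,150,4,"pics/t5.png")
print(proj(c,s["tcp_pos"]))
E
```

```text
t 4.47 tcp [ 0.4516 -0.0053  0.1484] rot [-8.981e+01  4.000e-02 -7.589e+01] F [-0.6 -0.1 -1.2] w 0.0542
shift mm [274.8  -1.4 108.2] rows>= 7.1 ('turn', np.float64(0.11))
[369.9493016 222.6553437]
```

View pics/s5.png

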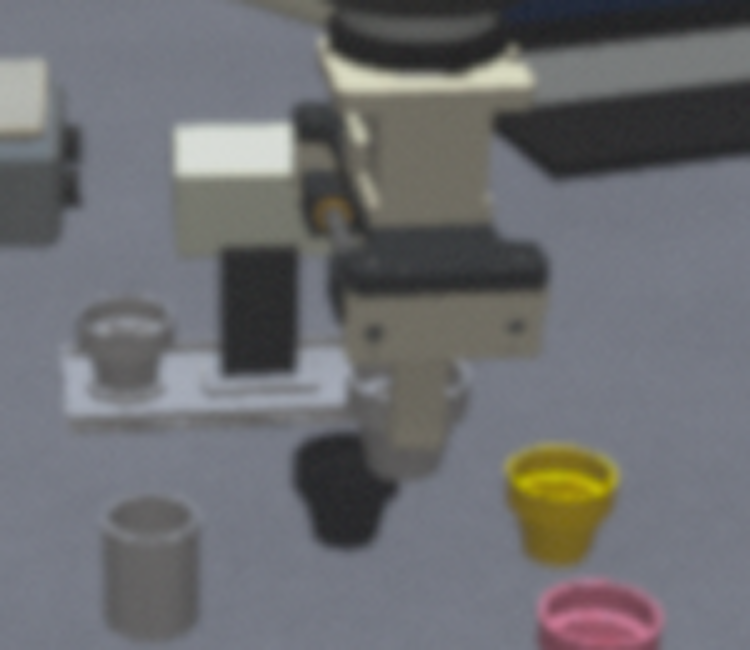

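View pics/t5.png

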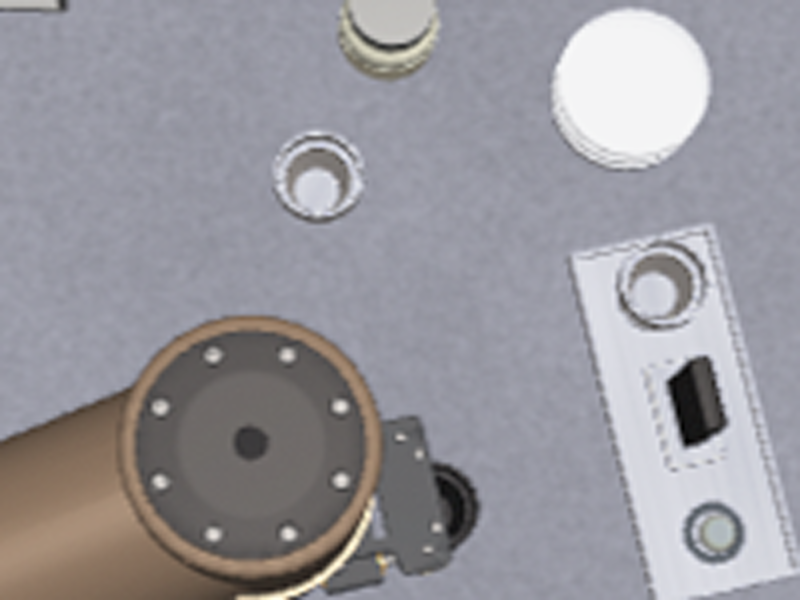

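Emit:
jog_arm --pt "1 0.015 0 0.006 0" --pt "1 0.03 0 0.012 0" --pt "1 0.036 0 0.014 0" --pt "1 0.036 0 0.014 0" --pt "1 0.036 0 0.014 0" --pt "1 0.036 0 0.014 0" --pt "1 0.036 0 0.014 0" --pt "1 0.03 0 0.012 0.1" --pt "1 0.02 0 0.008 0" --pt "1 0 0 0 0" --pt "1 0 0 0 0" --pt "1 0 0 0 0"

```text
time_s: 5.57
tcp_pos: [0.6216, -0.2458, 0.1451]
eef_rot: [-90.2, 0.1, -76.0]
contact_force: [0.1, -0.2, -0.9]
gripper_width: 0.0545
```

```bash
python3 - <<'E'
from h import *
s=go(.6235,-.2455,.090,-76)
c=r.capture("side"); crop(c,270,150,130,110,6,"pics/s6.png")
t=r.capture("top"); crop(t,350,170,130,100,6,"pics/t6.png")
print(proj(c,s["tcp_pos"]),proj(c,[.6235,-.2455,.051]))
E
```

```text
t 5.57 tcp [ 0.6216 -0.2458  0.1451] rot [-9.017e+01  8.000e-02 -7.602e+01] F [ 0.1 -0.2 -0.9] w 0.0545
shift mm [ 0.2 55.1  2.1] rows>= 1.3 ('turn', np.float64(-0.02))
[314.25642676 180.25489734] [314.18481375 211.97470663]
```

View pics/s6.png

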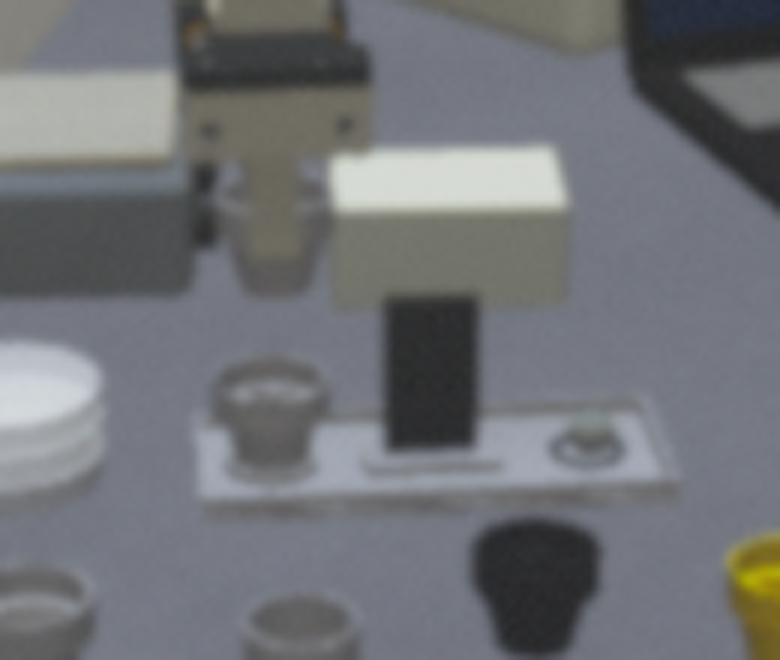

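View pics/t6.png

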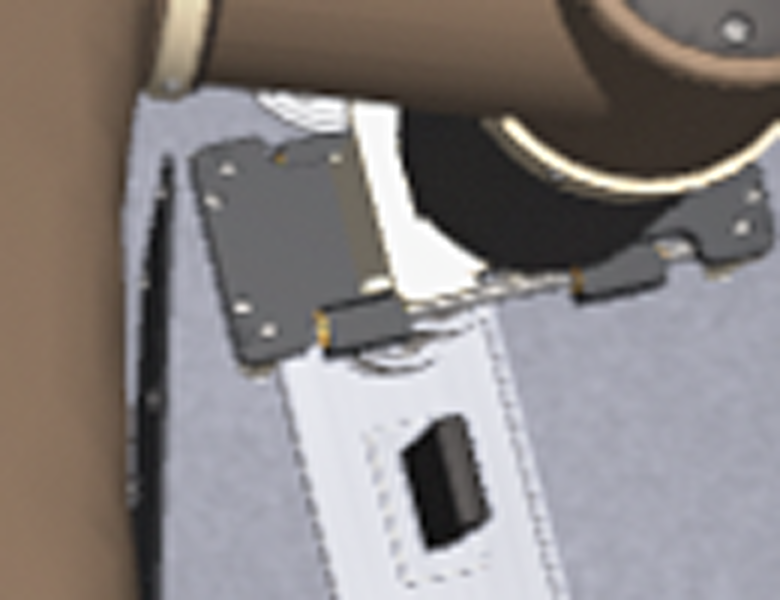

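Emit:
jog_arm --pt "1 0 0.015 0.002 0" --pt "1 0 0.02 0 0" --pt "1 0 0.01 0 0" --pt "1 0 0 0 0" --pt "1 0 0 0 0"

```text
time_s: 6.08
tcp_pos: [0.6243, -0.2451, 0.102]
eef_rot: [-90.1, 0.0, -75.9]
contact_force: [-0.9, -0.4, -0.3]
gripper_width: 0.0542
```

```bash
python3 - <<'E'
from h import *
s=go(.6235,-.2455,.0705,-76)
c=r.capture("side"); crop(c,270,150,130,110,6,"pics/s7.png")
E
```

```text
t 6.08 tcp [ 0.6243 -0.2451  0.102 ] rot [-9.007e+01  1.000e-02 -7.594e+01] F [-0.9 -0.4 -0.3] w 0.0542
shift mm [ 0.2 31.5 -0.9] rows>= 0.8 ('turn', np.float64(0.06))
```

View pics/s7.png

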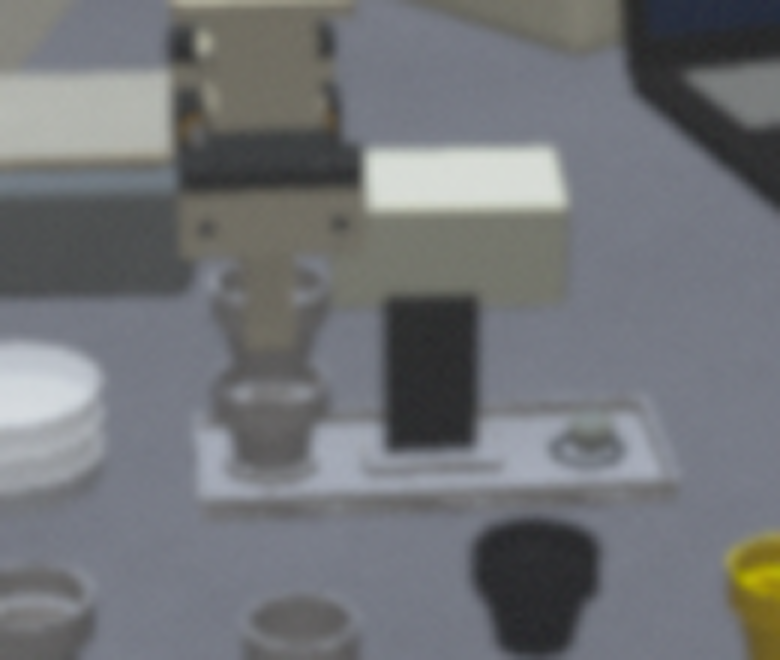

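Emit:
jog_arm --pt "1 0 0.008 0 0" --pt "1 0 0.008 0 0" --pt "1 0 0.008 0 0" --pt "1 0 0.004 0 0" --pt "1 0 0 0 0"

```text
time_s: 6.55
tcp_pos: [0.6238, -0.2455, 0.0725]
eef_rot: [-90.1, 0.1, -76.0]
contact_force: [0.1, 0.4, -0.1]
gripper_width: 0.0542
```

```bash
python3 - <<'E'
from h import *
s=go(.6235,-.2455,.0705,-76)
c=r.capture("side"); crop(c,270,150,130,110,6,"pics/s8.png")
E
```

```text
t 6.55 tcp [ 0.6238 -0.2455  0.0725] rot [-9.012e+01  5.000e-02 -7.600e+01] F [ 0.1  0.4 -0.1] w 0.0542
shift mm [-0.   2.  -0.3] rows>= 0.0 ('turn', np.float64(-0.0))
```

View pics/s8.png

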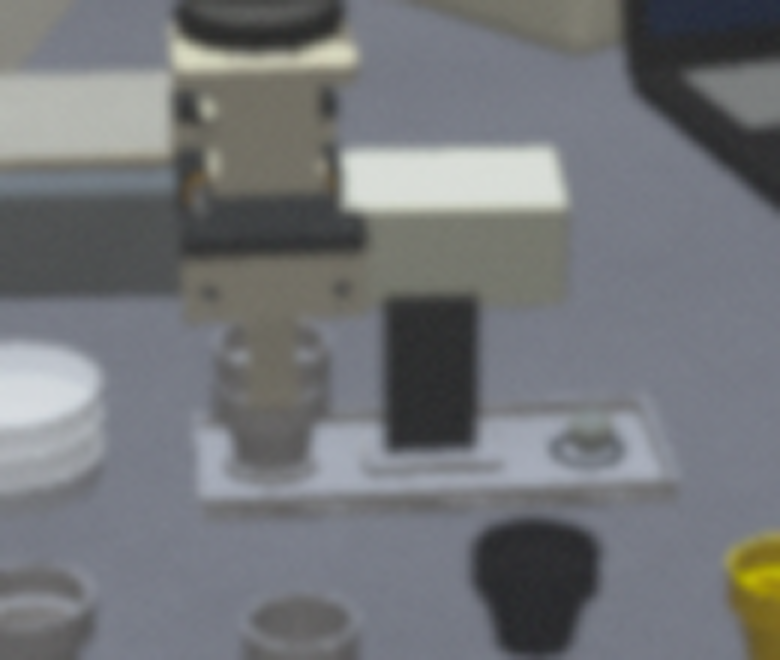

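Emit:
jog_arm --pt "1 0 0.002 0 0" --pt "1 0 0 0 0" --pt "1 0 0 0 0"

```text
time_s: 6.85
tcp_pos: [0.6248, -0.2456, 0.0722]
eef_rot: [-90.0, -0.0, -76.0]
contact_force: [0.8, 0.5, 0.3]
gripper_width: 0.0544
```

Emit:
jog_arm --pt "0 0 0 0 0" --pt "0 0 0 0 0" --pt "0 0 0 0 0" --pt "0 0 0 0 0" --pt "0 0 0 0 0"

```text
time_s: 7.27
tcp_pos: [0.6247, -0.2456, 0.0722]
eef_rot: [-90.0, -0.0, -76.0]
contact_force: [-0.2, 0.2, 0.3]
gripper_width: 0.0821
```

Emit:
jog_arm --pt "0 0 -0.01 0 0" --pt "0 0 -0.02 0 0" --pt "0 0 -0.03 0 0" --pt "0 0 -0.03 0 0" --pt "0 0 0 0 0" --pt "0 0 0 0 0"

```text
time_s: 7.77
tcp_pos: [0.6261, -0.2458, 0.1655]
eef_rot: [-89.7, -0.1, -76.0]
contact_force: [0.3, -1.0, -1.6]
gripper_width: 0.0875
```

```bash
python3 - <<'E'
from h import *
s=go(.6844,-.0394,.15,-76)
c=r.capture("side"); crop(c,220,150,150,120,5,"pics/s9.png")
E
```

```text
t 7.77 tcp [ 0.6261 -0.2458  0.1655] rot [-89.72  -0.12 -75.98] F [ 0.3 -1.  -1.6] w 0.0875
shift mm [-186.1   15.7  106.5] rows>= 5.2 ('turn', np.float64(0.02))
```

View pics/s9.png

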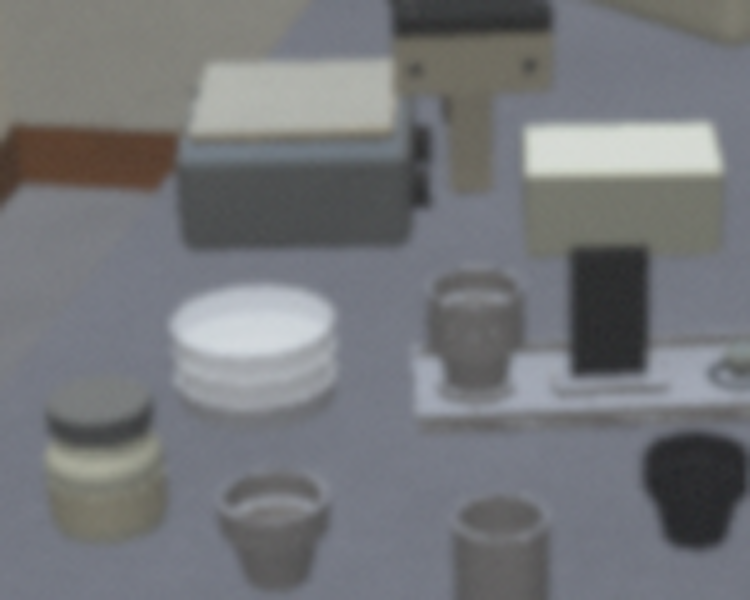

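The first cup looks nested straight: its rim is at crop (476,285) directly over cup_a at (475,360). Next is the far cup.

Emit:
jog_arm --pt "0 -0.031 0.0 0.018 0" --pt "0 -0.031 0.0 0.018 0" --pt "0 -0.031 0 0.018 0" --pt "0 -0.031 0 0.018 0" --pt "0 -0.031 0.02 0.018 0" --pt "0 -0.031 0.03 0.017 0" --pt "0 0 0.015 0 0" --pt "0 0 0 0 0" --pt "0 0 0 0 0"

```text
time_s: 8.57
tcp_pos: [0.6815, -0.0427, 0.0986]
eef_rot: [-90.2, -0.0, -75.9]
contact_force: [0.1, -0.1, 0.1]
gripper_width: 0.0875
```

```bash
python3 - <<'E'
from h import *
s=go(.6844,-.0394,.047,-76)
c=r.capture("side"); crop(c,220,160,120,120,5,"pics/s10.png"); print((proj(c,s["tcp_pos"])-[220,160]+.5)*5, (proj(c,[.6844,-.0394,.046])-[220,160]+.5)*5)
E
```

```text
t 8.57 tcp [ 0.6815 -0.0427  0.0986] rot [-90.22  -0.   -75.94] F [ 0.1 -0.1  0.1] w 0.0875
shift mm [-2.5 51.5  3.9] rows>= 1.2 ('turn', np.float64(0.06))
[272.97901334 342.60243955] [271.64343518 441.26449785]
```

View pics/s10.png

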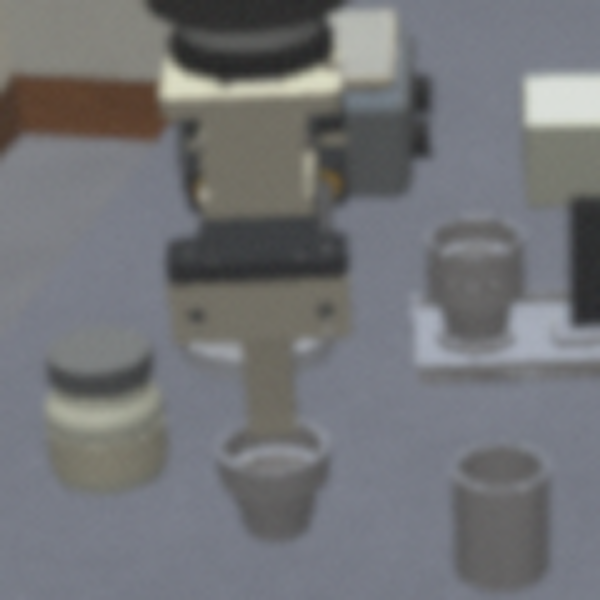

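Emit:
jog_arm --pt "0 -0.0025 0.0 0.0039 0" --pt "0 0 0.018 0 0" --pt "0 0 0.018 0 0" --pt "0 0 0.0145 0 0" --pt "0 0 0 0 0" --pt "0 0 0 0 0"

```text
time_s: 9.12
tcp_pos: [0.686, -0.0401, 0.0503]
eef_rot: [-90.0, -0.0, -76.0]
contact_force: [1.0, -0.1, 1.2]
gripper_width: 0.0876
```

```bash
python3 - <<'E'
from h import *
s=go(.6844,-.0394,.047,-76)
c=r.capture("side"); crop(c,220,160,120,120,5,"pics/s11.png")
E
```

```text
t 9.12 tcp [ 0.686  -0.0401  0.0503] rot [-8.999e+01 -2.000e-02 -7.604e+01] F [ 1.  -0.1  1.2] w 0.0876
shift mm [-1.1  3.3 -1.4] rows>= 0.1 ('turn', np.float64(-0.04))
```

View pics/s11.png

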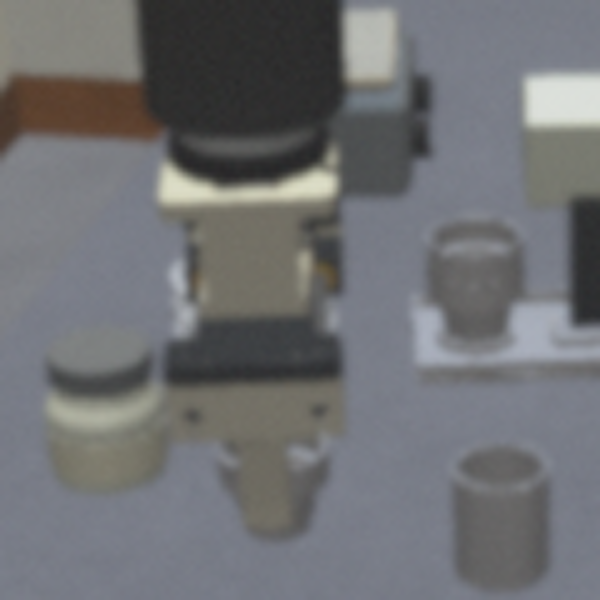

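Emit:
jog_arm --pt "0 0 0.003 -0.001 0" --pt "0 0 0 0 0" --pt "1 0 0 0 0" --pt "1 0 0 0 0" --pt "1 0 0 0 0" --pt "1 0 0 0 0" --pt "1 0 0 0 0" --pt "1 0 0 0 0" --squeeze 12

```text
time_s: 9.83
tcp_pos: [0.6848, -0.0394, 0.0466]
eef_rot: [-90.0, -0.0, -76.0]
contact_force: [-0.0, -0.8, 0.2]
gripper_width: 0.0541
```

Emit:
jog_arm --pt "1 0 -0.01 0 0" --pt "1 0 -0.03 0 0" --pt "1 0 -0.04 0 0" --pt "1 0 -0.04 0 0" --pt "1 0 0 0 0" --pt "1 0 0 0 0"

```text
time_s: 10.33
tcp_pos: [0.6865, -0.0393, 0.171]
eef_rot: [-89.6, -0.0, -76.0]
contact_force: [0.4, 0.2, -2.1]
gripper_width: 0.0541
```

```bash
python3 - <<'E'
from h import *
s=go(.6246,-.2456,.165,-76)
E
```

```text
t 10.33 tcp [ 0.6865 -0.0393  0.171 ] rot [-8.960e+01 -4.000e-02 -7.597e+01] F [ 0.4  0.2 -2.1] w 0.0541
shift mm [ 185.2    5.4 -110.1] rows>= 5.2 ('turn', np.float64(0.03))
```

Emit:
jog_arm --pt "1 0.012 0 -0.008 0" --pt "1 0.025 0 -0.015 0" --pt "1 0.032 0 -0.019 0" --pt "1 0.032 0 -0.019 0" --pt "1 0.032 0 -0.019 0" --pt "1 0.028 0 -0.016 0" --pt "1 0.017 0 -0.01 0" --pt "1 0.007 0 -0.004 0" --pt "1 0 0 0 0" --pt "1 0 0 0 0" --pt "1 0 0 0 0"

```text
time_s: 11.25
tcp_pos: [0.6228, -0.2449, 0.1661]
eef_rot: [-90.0, 0.0, -76.0]
contact_force: [-0.2, -0.1, -0.0]
gripper_width: 0.054
```

```bash
python3 - <<'E'
from h import *
s=go(.6240,-.2456,.120,-76)
c=r.capture("side"); crop(c,270,140,130,110,6,"pics/s12.png")
E
```

```text
t 11.25 tcp [ 0.6228 -0.2449  0.1661] rot [-9.004e+01  2.000e-02 -7.596e+01] F [-0.2 -0.1 -0. ] w 0.054
shift mm [ 1.  46.1  1. ] rows>= 1.1 ('turn', np.float64(0.04))
```

View pics/s12.png

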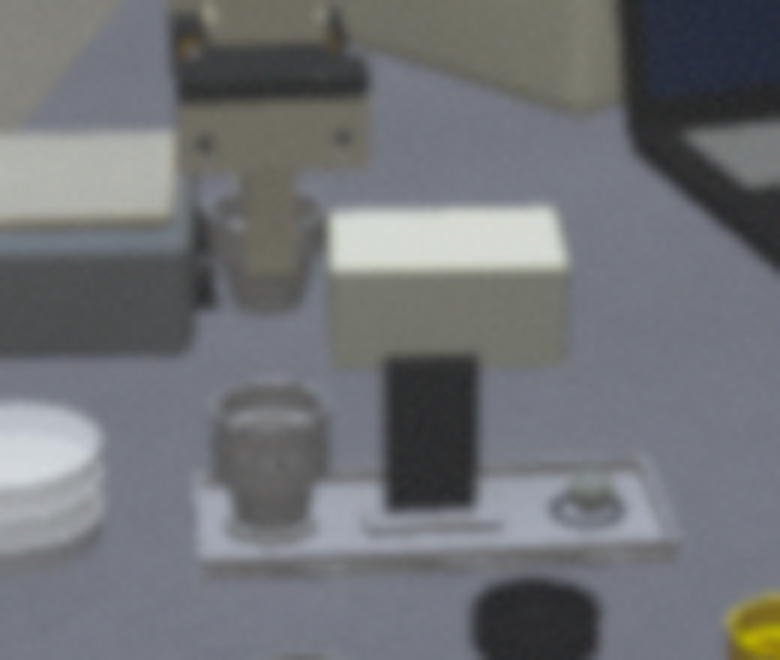

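Emit:
jog_arm --pt "1 0.001 0.015 0.0005 0" --pt "1 0 0.018 0 0" --pt "1 0 0.012 0 0" --pt "1 0 0.008 0 0" --pt "1 0 0.008 0 0" --pt "1 0 0.008 0 0" --pt "1 0 0.004 0 0" --pt "1 0 0 0 0" --pt "1 0 0 0 0"

```text
time_s: 12.05
tcp_pos: [0.6237, -0.2466, 0.0938]
eef_rot: [-90.0, -0.0, -76.0]
contact_force: [0.8, 0.6, -0.1]
gripper_width: 0.0541
```

```bash
python3 - <<'E'
from h import *
s=go(.6240,-.2456,.0880,-76)
c=r.capture("side"); crop(c,270,140,130,110,6,"pics/s13.png")
E
```

```text
t 12.05 tcp [ 0.6237 -0.2466  0.0938] rot [-9.000e+01 -1.000e-02 -7.598e+01] F [ 0.8  0.6 -0.1] w 0.0541
shift mm [-0.9  5.8  0.5] rows>= 0.1 ('turn', np.float64(0.02))
```

View pics/s13.png

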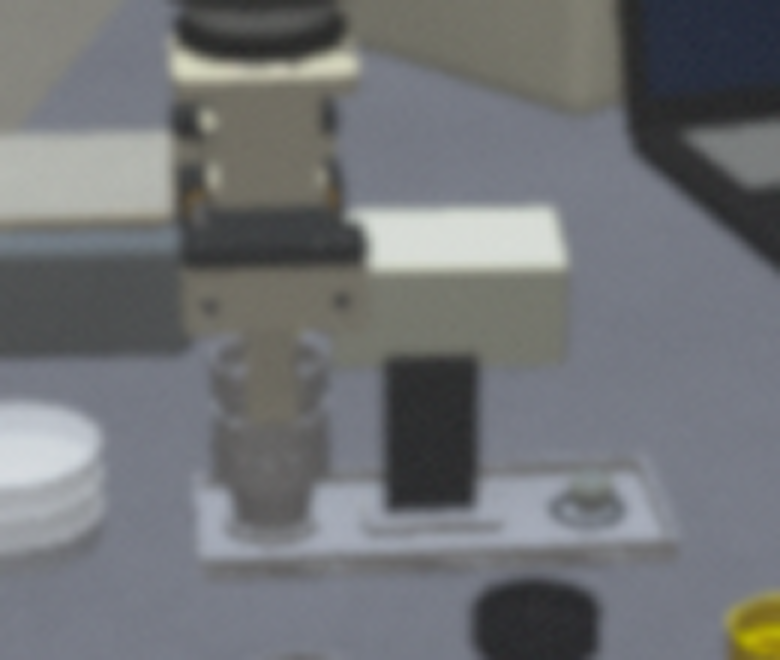

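Emit:
jog_arm --pt "1 -0.001 0.002 0 0" --pt "1 0 0.002 0 0" --pt "1 0 0.0015 0 0" --pt "1 0 0 0 0" --pt "1 0 0 0 0" --pt "1 0 0 0 0"

```text
time_s: 12.6
tcp_pos: [0.6234, -0.2455, 0.0882]
eef_rot: [-90.0, -0.0, -76.0]
contact_force: [0.1, 0.3, 0.6]
gripper_width: 0.054
```

Emit:
jog_arm --pt "0 0 0 0 0" --pt "0 0 0 0 0" --pt "0 0 0 0 0" --pt "0 0 0 0 0" --pt "0 0 0 0 0"

```text
time_s: 13.02
tcp_pos: [0.6233, -0.2455, 0.0881]
eef_rot: [-90.0, -0.0, -76.0]
contact_force: [0.5, 0.4, 0.7]
gripper_width: 0.082
```

Emit:
jog_arm --pt "0 0 -0.01 0 0" --pt "0 0 -0.02 0 0" --pt "0 0 -0.03 0 0" --pt "0 0 -0.03 0 0" --pt "0 0 -0.01 0 0" --pt "0 0 0 0 0"

```text
time_s: 13.52
tcp_pos: [0.6252, -0.2461, 0.1931]
eef_rot: [-89.6, -0.2, -76.0]
contact_force: [0.6, -0.4, 0.1]
gripper_width: 0.0875
```

```bash
python3 - <<'E'
from h import *
s=go(.5526,-.2664,.13,-76)
c=r.capture("side"); crop(c,270,140,130,110,6,"pics/s14.png")
c=r.capture("top"); crop(c,370,190,100,120,6,"pics/t14.png")
E
```

```text
t 13.52 tcp [ 0.6252 -0.2461  0.1931] rot [-89.63  -0.19 -75.96] F [ 0.6 -0.4  0.1] w 0.0875
shift mm [  1.9  62.7 -75.8] rows>= 2.4 ('turn', np.float64(0.04))
```

View pics/s14.png

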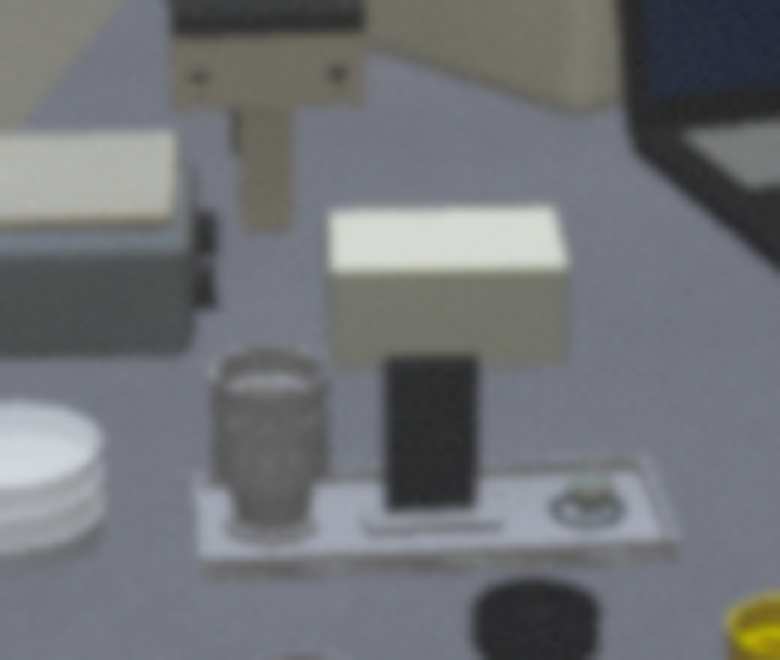

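View pics/t14.png

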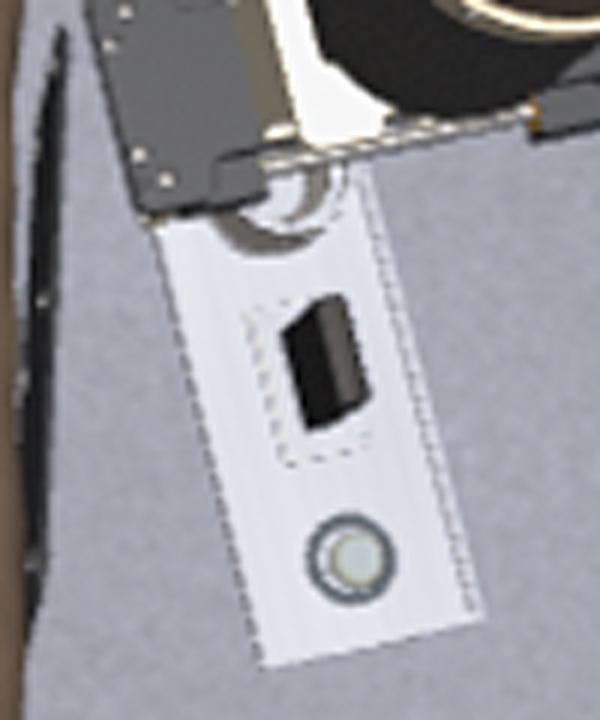

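The three-cup stack is straight, with its rim at crop (270,375), its foot at (270,530), and the ball still in its pocket. Next I'll take the tray grip.

Emit:
jog_arm --pt "0 0.001 0.0 -0.025 0" --pt "0 0.001 0.0 -0.03 0" --pt "0 0 0.015 -0.02 0" --pt "0 0 0.03 0 0" --pt "0 0 0.015 0 0" --pt "0 0 0 0 0" --pt "0 0 0 0 0"

```text
time_s: 14.2
tcp_pos: [0.5501, -0.2656, 0.1269]
eef_rot: [-90.2, 0.1, -76.0]
contact_force: [0.3, 0.4, 0.9]
gripper_width: 0.0875
```

```bash
python3 - <<'E'
from h import *
s=go(.5526,-.2664,.076,-76)
c=r.capture("side"); crop(c,270,140,130,110,6,"pics/s15.png")
c=r.capture("top"); crop(c,370,190,100,120,6,"pics/t15.png")
E
```

```text
t 14.2 tcp [ 0.5501 -0.2656  0.1269] rot [-9.018e+01  6.000e-02 -7.599e+01] F [0.3 0.4 0.9] w 0.0875
shift mm [ 1.4 50.9  2.4] rows>= 1.2 ('turn', np.float64(0.01))
```

View pics/s15.png

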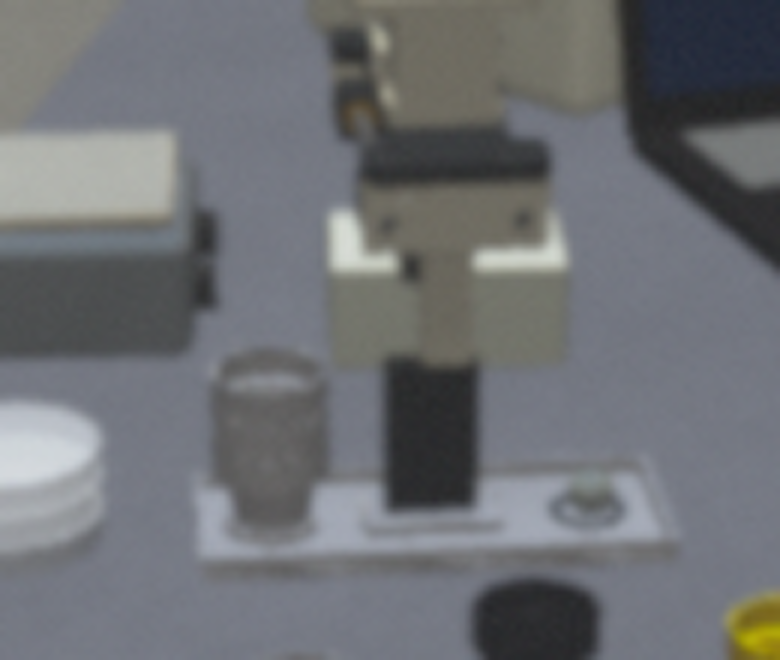

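View pics/t15.png

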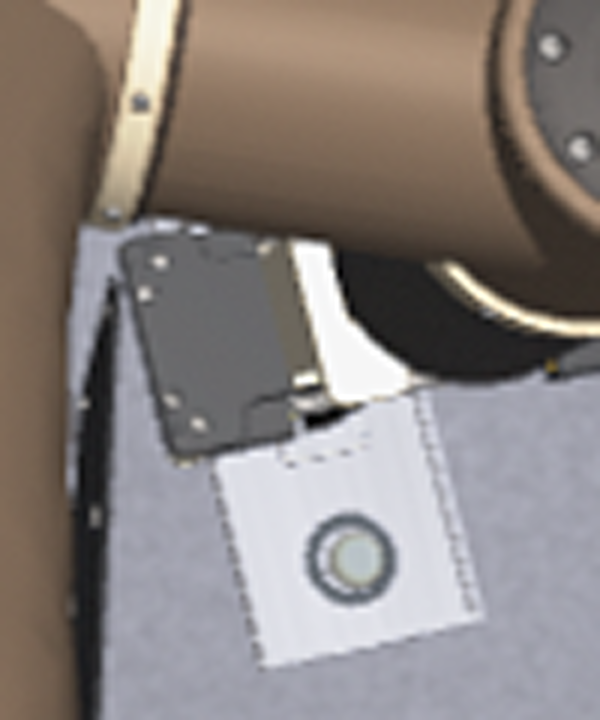

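Emit:
jog_arm --pt "0 0.0014 0.01 0.0024 0" --pt "0 0 0.015 0 0" --pt "0 0 0.015 0 0" --pt "0 0 0.01 0 0" --pt "0 0 0 0 0" --pt "0 0 0 0 0"

```text
time_s: 14.8
tcp_pos: [0.5537, -0.2664, 0.0779]
eef_rot: [-90.0, 0.0, -76.0]
contact_force: [-0.3, 0.4, 0.6]
gripper_width: 0.0877
```

```bash
python3 - <<'E'
from h import *
s=go(.5526,-.2664,.0755,-76)
c=r.capture("side"); crop(c,270,140,130,110,6,"pics/s16.png")
E
```

```text
t 14.8 tcp [ 0.5537 -0.2664  0.0779] rot [-9.005e+01  1.000e-02 -7.597e+01] F [-0.3  0.4  0.6] w 0.0877
shift mm [-0.3  2.4 -1.1] rows>= 0.1 ('turn', np.float64(0.03))
```

View pics/s16.png

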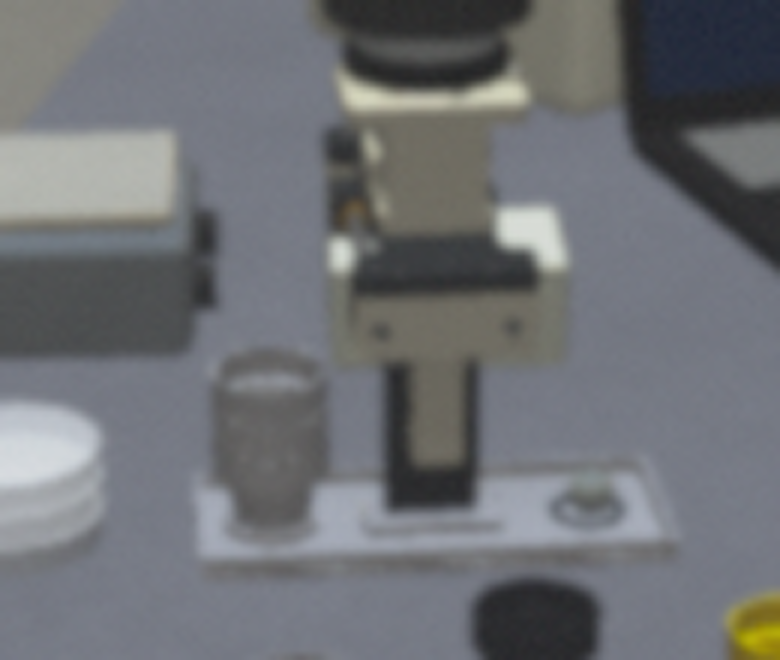

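Emit:
jog_arm --pt "0.3 0 0.002 0 0" --pt "0.6 0 0 0 0" --pt "0.7 0 0 0 0" --pt "0.72 0 0 0 0" --pt "0.74 0 0 0 0" --pt "0.76 0 0 0 0" --pt "0.78 0 0 0 0" --pt "0.8 0 0 0 0" --pt "0.82 0 0 0 0" --pt "0.84 0 0 0 0" --pt "0.86 0 0 0 0" --pt "0.88 0 0 0 0" --squeeze 15

```text
time_s: 15.85
tcp_pos: [0.5536, -0.2663, 0.0761]
eef_rot: [-90.0, 0.0, -76.0]
contact_force: [-1.0, 3.0, 0.5]
gripper_width: 0.014
```

Emit:
jog_arm --pt "0.95 0 0 0 0" --pt "1 0 0 0 0" --pt "1 0 0 0 0" --pt "1 0 0 0 0" --squeeze 50

```text
time_s: 16.18
tcp_pos: [0.5536, -0.2662, 0.0761]
eef_rot: [-90.0, 0.0, -76.0]
contact_force: [0.4, 2.3, 1.0]
gripper_width: 0.0136
```

```bash
python3 - <<'E'
from h import *
s=go(.5526,-.2664,.0755,-76)
c=r.capture("side"); crop(c,270,140,130,110,6,"pics/s17.png")
c=r.capture("top"); crop(c,370,190,100,120,6,"pics/t17.png")
E
```

```text
t 16.18 tcp [ 0.5536 -0.2662  0.0761] rot [-9.001e+01  1.000e-02 -7.599e+01] F [0.4 2.3 1. ] w 0.0136
shift mm [-0.1  0.6 -1. ] rows>= 0.0 ('turn', np.float64(0.01))
```

View pics/t17.png

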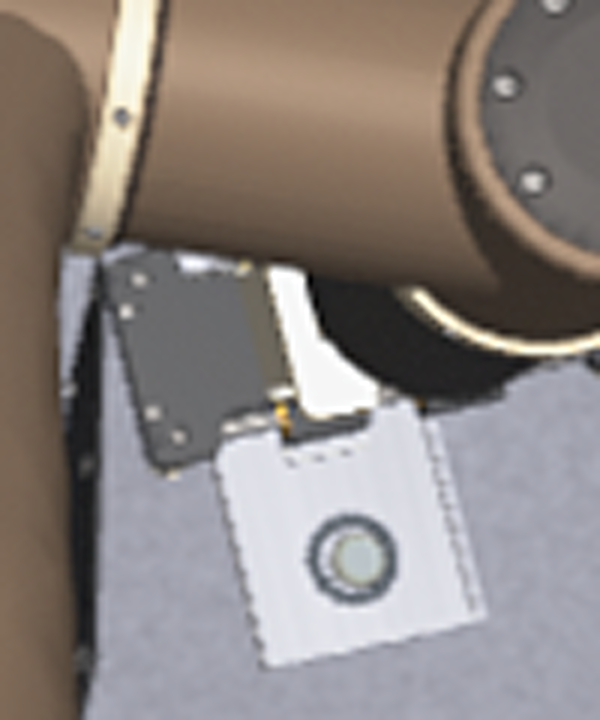

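Gripped at 13.6 mm with the ball still in its pocket, near crop (357,558). I'll lift gently.

Emit:
jog_arm --pt "1 0 -0.002 0 0" --pt "1 0 -0.004 0 0" --pt "1 0 -0.006 0 0" --pt "1 0 -0.007 0 0" --pt "1 0 -0.007 0 0" --pt "1 0 -0.006 0 0" --pt "1 0 -0.004 0 0" --pt "1 0 -0.002 0 0" --pt "1 0 0 0 0" --pt "1 0 0 0 0" --pt "1 0 0 0 0"

```text
time_s: 17.2
tcp_pos: [0.5534, -0.2663, 0.1138]
eef_rot: [-90.0, 0.0, -76.0]
contact_force: [0.2, -0.3, -4.3]
gripper_width: 0.0137
```

```bash
python3 - <<'E'
from h import *
s=go(.5397,.2972,.186,-101.5);print(s["joints"].round(1),s["moment"].round(2))
c=r.capture("side"); crop(c,270,130,130,110,6,"pics/s18.png")
c=r.capture("top"); crop(c,370,190,100,120,6,"pics/t18.png")
E
```

```text
t 17.2 tcp [ 0.5534 -0.2663  0.1138] rot [-9.003e+01  2.000e-02 -7.599e+01] F [ 0.2 -0.3 -4.3] w 0.0137
shift mm [-550.1  -72.1  123. ] rows>= 13.6 ('turn', np.float64(25.51))
[ -7.5  21.4 -16.8  -0.  -51.9 111.5] [-0.02 -0.07 -0.02]
```

View pics/s18.png

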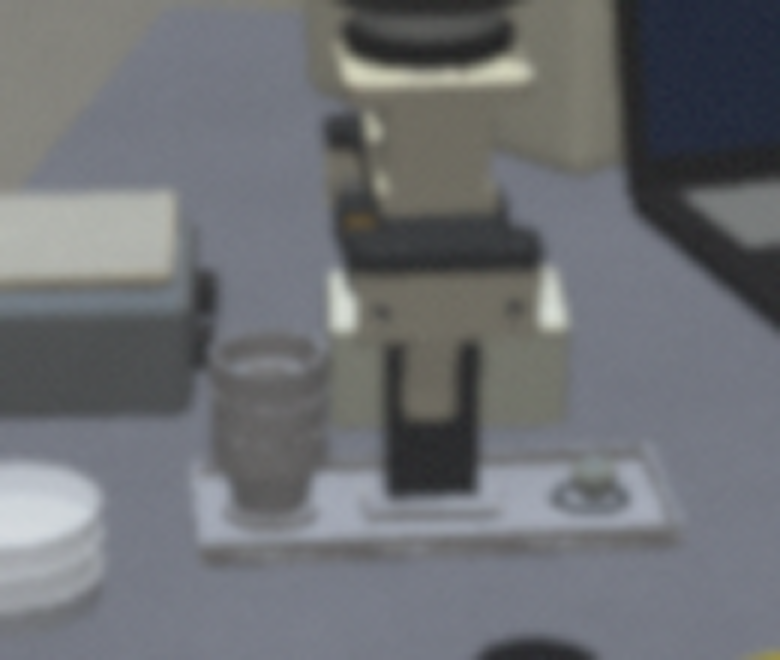

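View pics/t18.png

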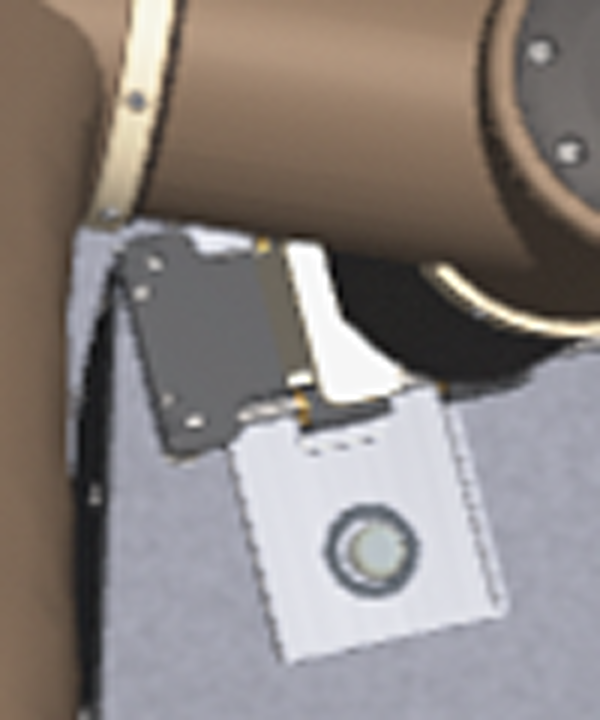

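Emit:
jog_arm --pt "1 0 -0.003 0 0" --pt "1 0 -0.006 0 0" --pt "1 0 -0.009 0 0" --pt "1 0 -0.012 0 0" --pt "1 0 -0.013 0 0" --pt "1 0 -0.013 0 0" --pt "1 0 -0.011 0 0" --pt "1 0 -0.009 0 0" --pt "1 0 -0.006 0 0" --pt "1 0 -0.003 0 0" --pt "1 0 0 0 0" --pt "1 0 0 0 0"

```text
time_s: 18.3
tcp_pos: [0.5535, -0.2663, 0.1987]
eef_rot: [-90.0, 0.0, -76.0]
contact_force: [0.2, 0.4, -4.3]
gripper_width: 0.0138
```

```bash
python3 - <<'E'
from h import *
s=go(.5397,.2972,.198,-101.5)
E
```

```text
t 18.3 tcp [ 0.5535 -0.2663  0.1987] rot [-9.002e+01  2.000e-02 -7.600e+01] F [ 0.2  0.4 -4.3] w 0.0138
shift mm [-550.1    0.9  123. ] rows>= 13.5 ('turn', np.float64(25.5))
```

Emit:
jog_arm --pt "1 -0.002 0 0.0004 0" --pt "1 -0.004 0 0.0009 0" --pt "1 -0.006 0 0.0013 0" --pt "1 -0.008 0 0.0018 0" --pt "1 -0.01 0 0.0022 0" --pt "1 -0.012 0 0.0027 0" --pt "1 -0.014 0 0.0031 0" --pt "1 -0.016 0 0.0036 0" --pt "1 -0.017 0 0.0038 0" --pt "1 -0.017 0 0.0038 0" --pt "1 -0.017 0 0.0038 0" --pt "1 -0.017 0 0.0038 0"

```text
time_s: 19.3
tcp_pos: [0.5498, -0.1211, 0.1993]
eef_rot: [-90.0, 0.0, -76.0]
contact_force: [0.6, 0.4, -5.0]
gripper_width: 0.0137
```

Emit:
jog_arm --pt "1 -0.017 0 0.0038 0" --pt "1 -0.017 0 0.0038 0" --pt "1 -0.017 0 0.0038 0" --pt "1 -0.017 0 0.0038 0" --pt "1 -0.017 0 0.0038 0" --pt "1 -0.017 0 0.0038 0" --pt "1 -0.017 0 0.0038 0" --pt "1 -0.017 0 0.0038 0" --pt "1 -0.017 0 0.0038 0" --pt "1 -0.017 0 0.0038 0" --pt "1 -0.017 0 0.0038 0" --pt "1 -0.017 0 0.0038 0"

```text
time_s: 20.3
tcp_pos: [0.5442, 0.0878, 0.1993]
eef_rot: [-90.0, 0.0, -75.9]
contact_force: [-0.3, 0.4, -4.1]
gripper_width: 0.0138
```

Emit:
jog_arm --pt "1 -0.017 0 0.0038 0" --pt "1 -0.017 0 0.0038 0" --pt "1 -0.017 0 0.0038 0" --pt "1 -0.017 0 0.0038 0" --pt "1 -0.017 0 0.0038 0" --pt "1 -0.015 0 0.0033 0" --pt "1 -0.013 0 0.0029 0" --pt "1 -0.011 0 0.0024 0" --pt "1 -0.008 0 0.0018 0" --pt "1 -0.006 0 0.0013 0" --pt "1 -0.004 0 0.0009 0" --pt "1 -0.002 0 0.0004 0"

```text
time_s: 21.3
tcp_pos: [0.5411, 0.2337, 0.199]
eef_rot: [-90.0, -0.0, -76.0]
contact_force: [-0.1, -0.4, -3.7]
gripper_width: 0.0137
```

Emit:
jog_arm --pt "1 0 0 0 0" --pt "1 0 0 0 0" --pt "1 0 0 0 0"

```text
time_s: 21.55
tcp_pos: [0.5411, 0.2329, 0.1991]
eef_rot: [-90.0, -0.0, -76.0]
contact_force: [-0.2, 0.5, -3.6]
gripper_width: 0.0139
```

```bash
python3 - <<'E'
from h import *
s=go(.5397,.2972,.188,-101.5)
c=r.capture("top"); crop(c,100,150,220,160,3,"pics/t19.png")
E
```

```text
t 21.55 tcp [0.5411 0.2329 0.1991] rot [-90.01  -0.   -76.02] F [-0.2  0.5 -3.6] w 0.0139
shift mm [-62.7  11.1  14.1] rows>= 1.6 ('turn', np.float64(25.48))
```

View pics/t19.png

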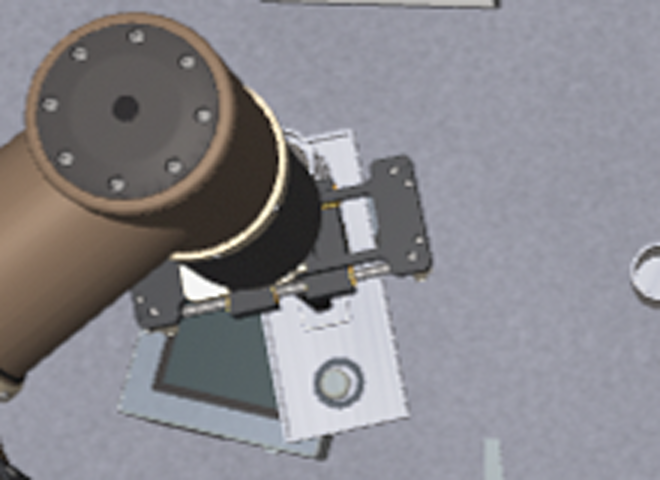

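Emit:
jog_arm --pt "1 -0.002 0 0.0004 0" --pt "1 -0.004 0 0.0009 0" --pt "1 -0.006 0 0.0013 0" --pt "1 -0.008 0 0.0018 0" --pt "1 -0.009 0 0.002 0" --pt "1 -0.009 0 0.002 0" --pt "1 -0.008 0 0.0018 0" --pt "1 -0.007 0 0.0016 0" --pt "1 -0.005 0 0.0012 0" --pt "1 -0.003 0 0.0008 0" --pt "1 -0.0017 0 0.0004 0" --pt "1 0 0 0 0"

```text
time_s: 22.6
tcp_pos: [0.5396, 0.298, 0.199]
eef_rot: [-90.0, -0.0, -76.0]
contact_force: [-0.6, 0.4, -3.8]
gripper_width: 0.014
```

Emit:
jog_arm --pt "1 0 0 0 0.5" --pt "1 0 0 0 1" --pt "1 0 0 0 2" --pt "1 0 0 0 3" --pt "1 0 0 0 3.5" --pt "1 0 0 0 4" --pt "1 0 0 0 4" --pt "1 0 0 0 3.5" --pt "1 0 0 0 2" --pt "1 0 0 0 1.2" --pt "1 0 0 0 0.6" --pt "1 0 0 0 0.2"

```text
time_s: 23.6
tcp_pos: [0.5397, 0.2975, 0.1991]
eef_rot: [-90.0, 0.0, -101.5]
contact_force: [0.3, 0.3, -4.3]
gripper_width: 0.0133
```

Emit:
jog_arm --pt "1 0 0 0 0" --pt "1 0 0 0 0" --pt "1 0 0 0 0"

```text
time_s: 23.85
tcp_pos: [0.5397, 0.2977, 0.1991]
eef_rot: [-90.0, -0.0, -101.5]
contact_force: [-1.0, 0.6, -4.2]
gripper_width: 0.014
```

```bash
python3 - <<'E'
from h import *
s=go(.5397,.2972,.186,-101.5)
c=r.capture("top"); crop(c,90,150,200,150,4,"pics/t20.png")
c=r.capture("side"); crop(c,200,160,220,240,3,"pics/s20.png")
E
```

```text
t 23.85 tcp [0.5397 0.2977 0.1991] rot [ -90.     -0.   -101.47] F [-1.   0.6 -4.2] w 0.014
shift mm [ 0.4 13.1  0.1] rows>= 0.3 ('turn', np.float64(0.03))
```

View pics/t20.png

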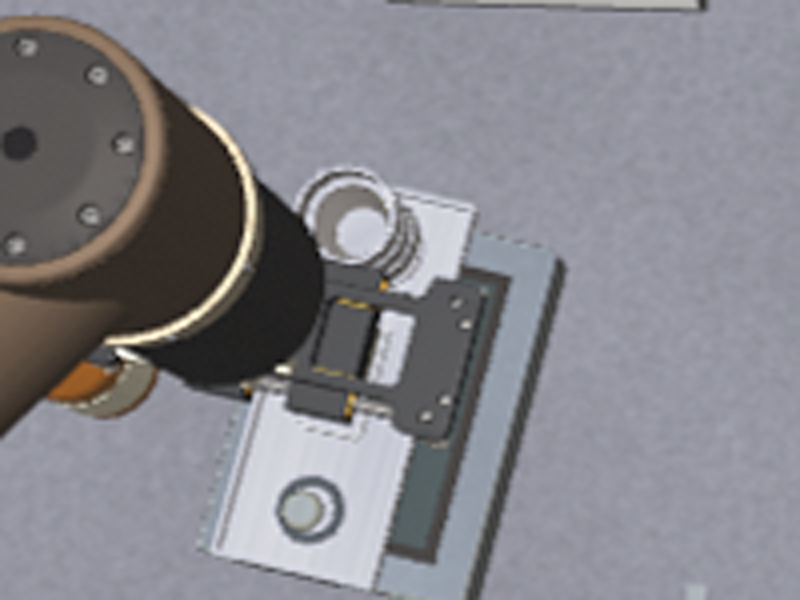

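View pics/s20.png

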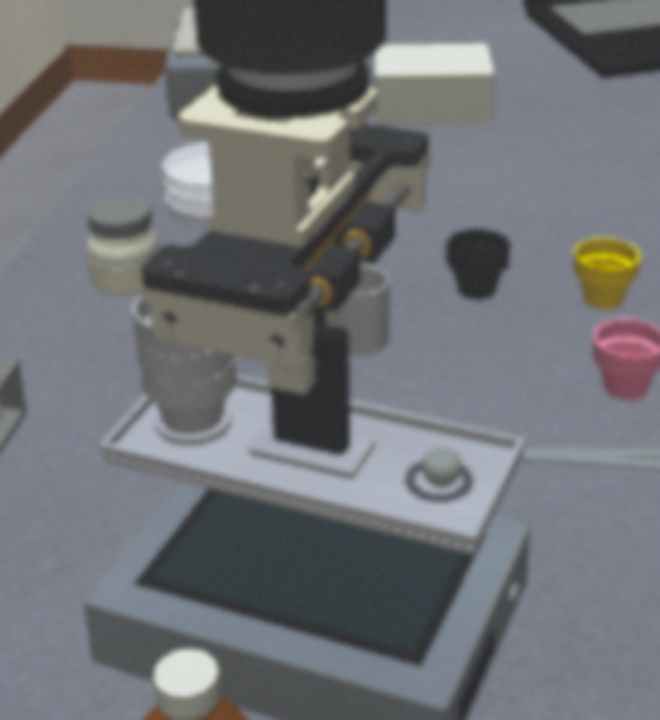

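Emit:
jog_arm --pt "1 0 0.001 0 0" --pt "1 0 0.002 0 0" --pt "1 0 0.003 0 0" --pt "1 0 0.003 0 0" --pt "1 0 0.002 0 0" --pt "1 0 0.0015 0 0" --pt "1 0 0.0005 0 0" --pt "1 0 0 0 0" --pt "1 0 0 0 0" --pt "1 0 0 0 0" --pt "1 0 0 0 0" --pt "1 0 0 0 0"

```text
time_s: 24.95
tcp_pos: [0.5397, 0.2977, 0.1862]
eef_rot: [-90.0, 0.0, -101.5]
contact_force: [-0.9, -0.4, -4.4]
gripper_width: 0.0138
```

```bash
python3 - <<'E'
from h import *
s=go(.5397,.2972,.186,-101.5)
c=r.capture("top"); crop(c,120,180,130,130,6,"pics/t21.png")
t=c
c=r.capture("side"); crop(c,220,260,170,140,4,"pics/s21.png")
E
```

```text
t 24.95 tcp [0.5397 0.2977 0.1862] rot [-8.9990e+01  1.0000e-02 -1.0149e+02] F [-0.9 -0.4 -4.4] w 0.0138
shift mm [0.5 0.2 0.1] rows>= 0.0 ('turn', np.float64(0.01))
```

View pics/t21.png

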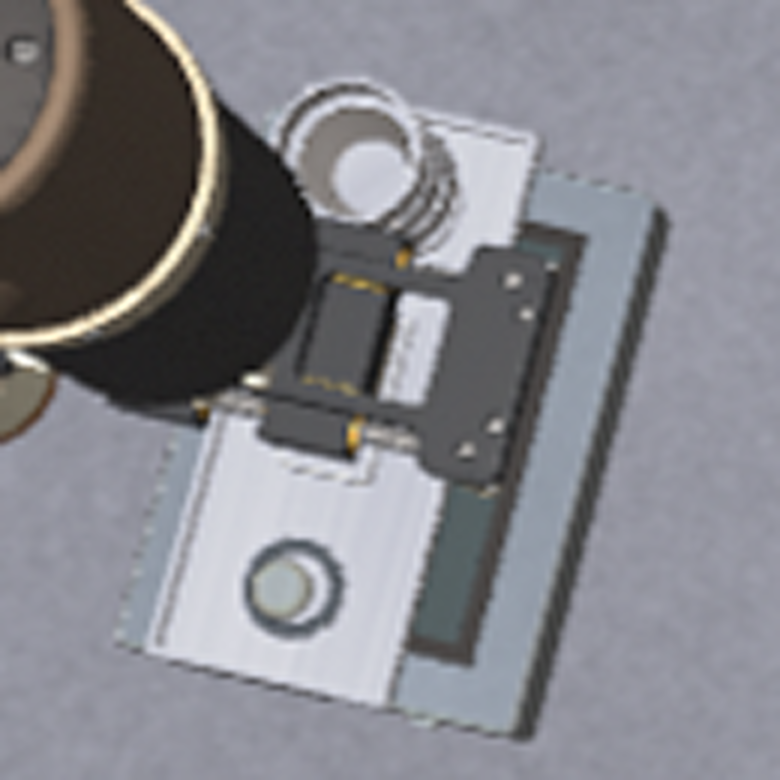

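View pics/s21.png

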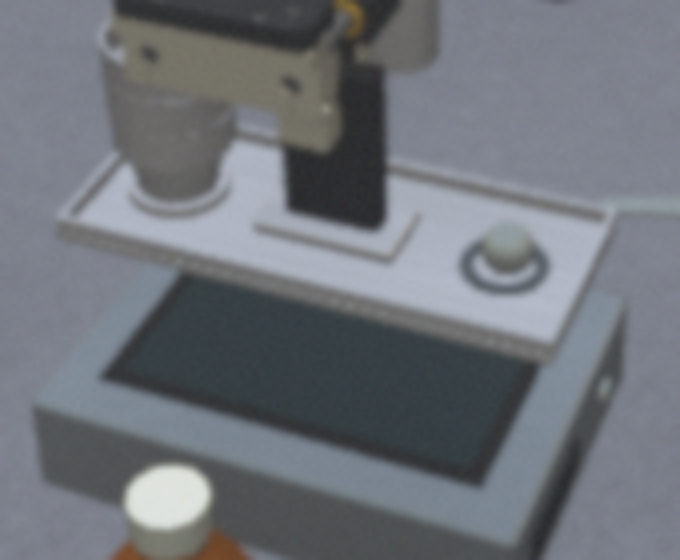

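```bash
python3 - <<'E'
from h import *
t=r.capture("top"); c=r.capture("side")
f=lambda U,V,z:onz(t,*px(U,V,6,120,180),z)
A,B,C=f(145,650,.122),f(388,706,.122),f(540,133,.122)
m=(A+C)/2; d=(C-B); print("top tray",m.round(4),np.degrees(np.arctan2(d[1],d[0])),np.linalg.norm(d),np.linalg.norm(A-B))
g=lambda U,V,z:onz(c,*px(U,V,4,220,260),z)
a,b,e=g(60,220,.122),g(549,347,.122),g(613,210,.122)
print("side tray",((a+e)/2).round(4),np.linalg.norm(a-b),np.linalg.norm(b-e),np.degrees(np.arctan2(*(a-b)[[1,0]])))
w1,w2=g(103,378,.05),g(482,485,.05); print("side window near edge mid",((w1+w2)/2).round(4),np.linalg.norm(w1-w2))
d=(w1-w2)/np.linalg.norm(w1-w2); n=np.array([d[1],-d[0],0]); print("yaw",np.degrees(np.arctan2(d[1],d[0])),"win centre",((w1+w2)/2+n*.0573).round(4))
print(np.array(r.get_state()["qd"]).round(2))
E
```

```text
top tray [0.54   0.2981 0.122 ] -11.151086317792235 0.22041034560233683 0.09169566232612915
side tray [0.5357 0.3017 0.122 ] 0.21616209019474994 0.09129606995972349 -11.90978922307107
side window near edge mid [0.5481 0.3553 0.05  ] 0.17315299093897907
yaw -11.370974943165269 win centre [0.5368 0.2991 0.05  ]
[ 0.04  0.07  0.01  0.13 -0.04 -0.  ]
```

```bash
python3 - <<'E'
from h import *
c=r.capture("side"); cv2.imwrite("pics/final.png",c["image"][:,:,::-1]); s=r.get_state(); print(s["tcp_pos"],s["eef_rot"],s["gripper_width"]); print(r.close_job())
E
```

```text
[0.53970197 0.2976905  0.18614369] [-8.99972350e+01  1.30188331e-04 -1.01487366e+02] 0.013662726761223397
the job is handed in; nothing more can be done
None
```

View pics/final.png

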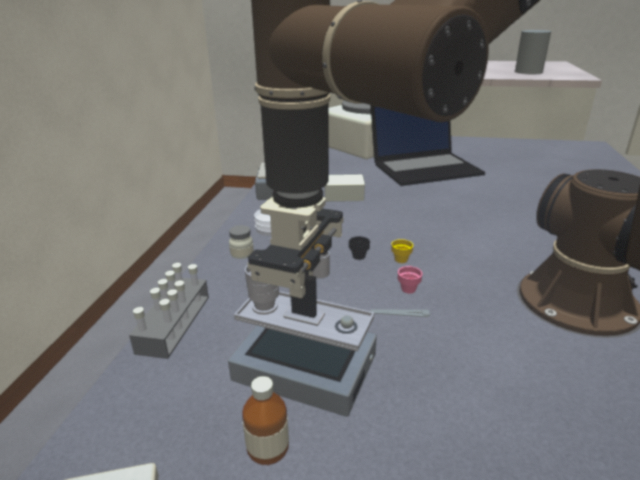

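The job is done and handed in after about 25 s on the robot's clock. I nested both loose cups into cup_a while the tray stood on the bench and released them. Then I lifted the tray by its grip and carried it over the reader, where the arm is still holding it.

**Last checks:**
- **Position:** in the top view the tray's centre is (0.540, 0.298) m. The window centre measured (0.540, 0.297) m from the same camera at the start, averaging the window and box outlines, which differ by about 2.5 mm.
- **Height and level:** the tool is upright to within 0.05°. From the tool height, the tray's underside is about 60 mm above the window.
- **Stack and ball:** the last side views show the ball in its pocket and the three cups in one straight stack. The stack was partly hidden behind the gripper.
- **Bench:** the other objects visible in the final picture, including the beaker, are where they were.

**Disagreements between the cameras:**
- **Centring:** the side view puts the tray's centre at (0.536, 0.302) m and the window's at (0.537, 0.299) m, so about 3 mm apart there.
- **Yaw:** the tray reads -11.2° from the top and -11.9° from the side. The window reads -11.4° to -11.6°.

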